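# Steel tray from the captive hooks to the lower runners

### The arm

A 6-joint arm with a two-finger parallel gripper is mounted at the origin on the work surface. World frame = base frame: x ahead of the robot, y to its left, z up, the work surface at z = 0. Lengths are in m, angles in rad, forces in N, time in s.
With the tool pointing down it reaches from about 0.375 to 0.9 m from the base axis. Payload 3.1 kg.
Tool frame: the origin (TCP) lies at the very end of the fingers, on their centre line; the grasp point (between the pads) lies 19 mm behind it; x points along the fingers, y is the direction in which the jaws open and shut, and the axes are right-handed (so a half turn about x gives the same grasp; the last joint's range is limited). The gripper opens to 85 mm and grips with 20 to 120 N. Pads are 22 mm wide; open, the fingers measure 114 mm over their backs; the gripper's body (76 mm by 85 mm) begins 54 mm behind the grasp point. The pads swing forward as they close: fully open they stand 13 mm farther back than shut.
Start: joints at [-1.476, 0.527, 1.433, -0, 1.181, -0.178], TCP at [0.169, -0.602, 0.231] pointing down, gripper open.
Joint ranges: [-3.08, 3.08], [-0.75, 2.2], [0.22, 2.44], [-1.43, 4.57], [0, 2.65], [-2.85, 2.85]. Speed limits (rad/s): [2.79, 2.79, 3.14, 3.14, 3.14, 3.14].

### API

Orientations are given as a unit quaternion [x, y, z, w].
In Python, from station import sense, snapshot, camera_model, sign_off gives the robot as it stands.
- The arm moves only by the tool step_arm, never from a script. Its argument "increments" is one flat list of numbers, 5 for each row, row after row: the shift along the tool's x, y, z in units of 60 mm (1.0 is 60 mm), then the turn about the tool's x in units of 5 degrees (1.0 is 5 degrees), then the closure, from 0 (fully open) to 1 (shut). A call has exactly 5 rows; each row is the pose to reach, as a shift and turn from the pose measured when the call began, along the tool's axes at that moment; what a row does not reach only later rows make up. A row lasts 1/8 s, in which the tool goes at most 62.5 mm and 10.7 degrees, less where a joint would pass 70% of its speed; a pose out of reach is approached as far as the arm can. A call with a gripper value outside its range is refused whole. The fingers move at their own pace and stop on an object; "grip_force" is the grip in N (left out, the last holds). Time passes only in rows, so rows that repeat a pose let the fingers close, or fill a call up. It gives the time, the measured TCP pose, the force and the opening at its end, in the units of the state.
- sense(): the state, without advancing time (a new reading comes with each control period).
- snapshot(name): name is "scene" or "side" or "wrist"; returns the picture (384x512x3 uint8, blue, green, red); there is no depth.
- camera_model(name): a dict with "vertical_fov" (degrees; the focal length in pixels is half the picture's height over the tangent of half this angle, whatever the lens; pixels are square), "cx", "cy" (the principal point, pixels), "R" (3x3) and "t" (3): a world point X has camera coordinates R X + t. Camera axes: x right, y down, z forward; pixel columns grow to the right and rows downward; lengths in m; the calibration is good to about 2 mm. A picture is of the moment at which its call begins: read the wrist's pose just before it. camera_model takes no time and is no camera call; for the wrist camera it gives the pose at the moment of the call.
- sign_off(): hands the job in, once; it reports no verdict.
The state is a dict: "t": time; "q": joint angles; "qd": joint speeds; "tau": joint torques, N m; "tcp_pos": TCP position; "tool_rot": TCP orientation; "force": force on the tool from outside, world axes, zero at the start; "ft_torque": the same for the moment, N m; "finger_gap": opening from 0.0 (shut) to 1.0 (fully open).
Only numpy, scipy, OpenCV 4.12 (cv2) and the standard library are available. Lean on these libraries where they do the work, as an engineer would, in place of code of your own. Each camera call takes 0.05 s, during which the arm holds its last target. There are 200 camera calls.

### The job

Take the steel tray by its handle up and off the two hooks of the stand, and slide it level, in from the open front, onto the lower of the two pairs of runners in the small steel rack. Feel for the black end stop and nudge it back about five millimetres with the tray, not a centimetre or more. Let go of the tray there, flat on the lower runners, and leave the jar, the tape roll and the small carton where they are.

Things in the scene. Friction and masses are not known exactly. Their poses are not given: they have to be found in the camera images.
- stand: Fixed steel hook stand, 290 mm high. Origin on the work surface below the hanging handle bar; x points to its two columns (at x = 118), y along the bar, z up. Two hooks at y = -40 and +40, open towards -x. Nothing else stands near the bar between them (y = -36 to +36).
- hooks (a point): Point between the two hooks, at the height of the tops (254 mm) of the 8 mm round hook rods, which run along x; the handle bar lies across them here. Axes of the stand. At the -x end (x = -19 to -9) each rod has a turned-up tip, top 7 mm above the rod top: the bar must be lifted over it.
- keepers (a point): Point between the two keepers, 8 mm rods over the hooks (y = -40, +40; from an upright at x = 22 to x = -14), at their undersides, 30 mm above the rod tops: 16 mm free above the resting bar. A bar lifted straight up jams here; lifted by 7 to 16 mm (about 11) and drawn 60 mm or more towards the stand's -x it comes free.
- tray_handle (a point): Centre of the horizontal handle bar of the loose steel tray (0.26 to 0.49 kg), hanging by it. Axes of the tray: y along the bar, z up. Bar 118 long (y), 12 thick (x), 14 high; carried by straps 6 thick at y = -56, +56. From this point: flat rim 120 (x) by 154 (y), 4 thick, top at z = -85; body below it 98 by 112, underside at z = -125.
- tray_rear (a point): Middle of the tray's +x rim edge, the far one that comes to the end stop: 60 mm from the bar's centre in x, 87 mm below it; tray axes. The tray is alike both ways round; its +x points to the stand's columns as it hangs.
- rack: Fixed steel runner rack, open at the front (-x) and top. Origin on the work surface below its middle; x is the sliding direction, front to back, z up. Side walls 112 high, inner faces at y = -81, +81 (4 mm free each side of the tray's rim), x = -80 to 120; before them flared guides widen to about y = -91, +91 at x = -103.
- lower_runners (a point): Front end of the lower pair of runners, on the rack's middle line, at the height of their tops (75 mm); rack axes. Ledges 4 thick, standing in from the walls to y = -64, +64, rack x = -80 to 90. The tray's rim rests on them; its bar's centre is then 164 mm high. From here up to the upper pair's undersides there are 30 mm free.
- upper_runners (a point): Front end of the upper pair of runners (the wrong pair for this job), on the rack's middle line, at the height of their tops (109 mm); same ledges as the lower pair.
- stop (a joint): How far (m) the black end stop has been pushed back from its setting, 0 at the start, at most 0.03. A plate 80 wide, 50 high (63 to 113 mm above the work surface), across the rack's middle. Its setting is not reported: its front face is 45 to 75 mm behind the rack's origin (x). It is held by friction, gives at about 6 N, stays where pushed; lighter touches leave it.
- jar: Bystander: glass jar, 48 diameter, 70 high, origin at the centre of its underside.
- tape: Bystander: roll of clear tape lying flat, 100 diameter, 48 high, origin at the centre of its underside.
- carton: Bystander: small cardboard carton 90 by 60 by 70 high, origin at the centre of its underside.
There are look-alikes about, which are no part of the job. What is shaped like the part that bears tray_handle but orange is not meant.

How it is judged:
By the outcome, as a careful person would: the job done as asked, in the order asked, and still so for the second after the job is handed in, with the robot touching nothing.
It also fails if it takes over 59 s, if anything falls off the work surface, if the arm or the gripper's body presses on something with over 40 N, if the wrist force passes 120 N, or if a joint passes its speed limit or range.

## Working session

There is one attempt and no reset: what is moved stays moved. The work goes in short steps, Python scripts to look and compute and a tool call to move; the robot and the scene stay as the last step left them, time stands still between calls to the robot, and variables do not carry over. Pictures are saved under pics/ and viewed, about 8 in all and at most 12, crops included, and the job is handed in when it is done.

Besides the shell and the picture viewer there is one more tool, called after "Emit:" as a command line: name --argument value ..., lists and objects as JSON in quotes. step_arm: Moves the arm, as the interface text tells. Its arguments: {"type":"object","properties":{"increments":{"type":"array","items":{"type":"number"}},"grip_force":{"type":"number"}},"required":["increments"]}

```bash
mkdir -p pics; ls; python3 - <<'E'
from station import *
import cv2,numpy as np
print(sense())
for n in ("scene","side"):
    im=snapshot(n); cv2.imwrite(f"pics/{n}0.png",im); print(n,camera_model(n))
E
```

```text
pics
{'t': 0.0, 'q': array([-1.47554008e+00,  5.28450457e-01,  1.43391169e+00,  1.24689482e-05,
        1.18141025e+00, -1.78509723e-01]), 'qd': array([ 1.49431763e-03, -6.03951217e-05, -1.34068186e-03,  7.54236823e-04,
        8.57595685e-04,  8.81092874e-04]), 'tau': array([-1.31214110e-03, -4.42350626e+01, -1.78026921e+01, -3.86630918e-04,
        8.38292734e-03, -4.83075212e-06]), 'tcp_pos': array([ 0.16893041, -0.60098614,  0.2303403 ]), 'tool_rot': array([ 0.70052856,  0.097257  , -0.70045628,  0.09571737]), 'force': array([-0.41569253, -0.45596043, -0.78866175]), 'ft_torque': array([-0.02319674, -0.00442089, -0.02537836]), 'finger_gap': 1.0005136625662423}
scene {'vertical_fov': 43.22592250121349, 'cx': 252.64481743931645, 'cy': 188.0627914063054, 'R': array([[-0.65053762,  0.75940174,  0.0104785 ],
       [ 0.49508046,  0.43449009, -0.75240528],
       [-0.57593068, -0.48428024, -0.65861711]]), 't': array([ 0.33982993, -0.11596182,  2.02109466])}
side {'vertical_fov': 42.26072545007685, 'cx': 254.21234864699971, 'cy': 202.3411339641279, 'R': array([[-0.95948933, -0.28171417,  0.00416506],
       [-0.22538178,  0.75858842, -0.61134823],
       [ 0.16906589, -0.58752084, -0.79135074]]), 't': array([0.48510648, 0.19472016, 1.85125354])}
```

View pics/scene0.png

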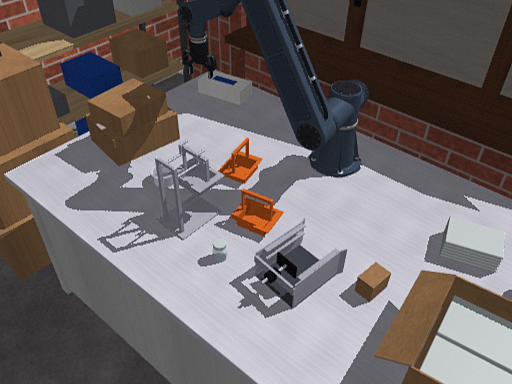

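View pics/side0.png

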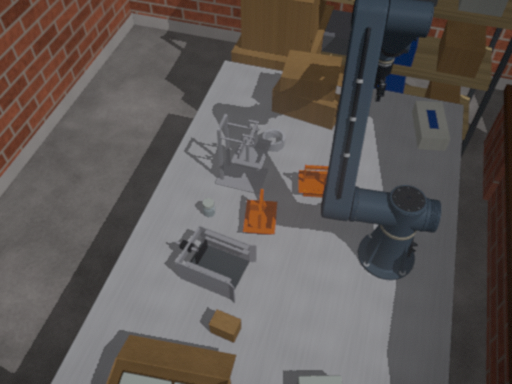

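The scene view shows the stand with the hanging tray at about (190,185), the rack at (300,265) with its black stop at (287,262), two orange decoys, the jar at (219,250) and the carton at (373,281). In the side view the stand is at (240,150), the tape at about (272,140) and the rack at (215,260). I'll enlarge both views around the stand and rack.

```bash
python3 - <<'E'
import cv2,numpy as np
a=cv2.imread("pics/scene0.png");b=cv2.imread("pics/side0.png")
def crop(im,x0,y0,w,h,s):
    c=cv2.resize(im[y0:y0+h,x0:x0+w],None,fx=s,fy=s,interpolation=cv2.INTER_CUBIC)
    for x in range((x0+9)//10*10,x0+w,10):
        cv2.putText(c,str(x),((x-x0)*s,8),0,.3,(0,0,255),1); cv2.line(c,((x-x0)*s,10),((x-x0)*s,14),(0,0,255),1)
    for y in range((y0+9)//10*10,y0+h,10): cv2.putText(c,str(y)+"-",(0,(y-y0)*s+3),0,.3,(0,0,255),1)
    return c
A=np.hstack([crop(a,145,130,80,120,5),crop(b,200,105,80,120,5)])
B=np.hstack([crop(a,245,210,110,100,4)[:, :],crop(b,165,225,90,75,4)[:0] if 0 else cv2.copyMakeBorder(crop(b,165,220,90,80,4),0,80,0,0,0)])
cv2.imwrite("pics/c1.png",A);cv2.imwrite("pics/c2.png",B);print(A.shape,B.shape)
E
```

```text
(600, 800, 3) (400, 800, 3)
```

View pics/c1.png

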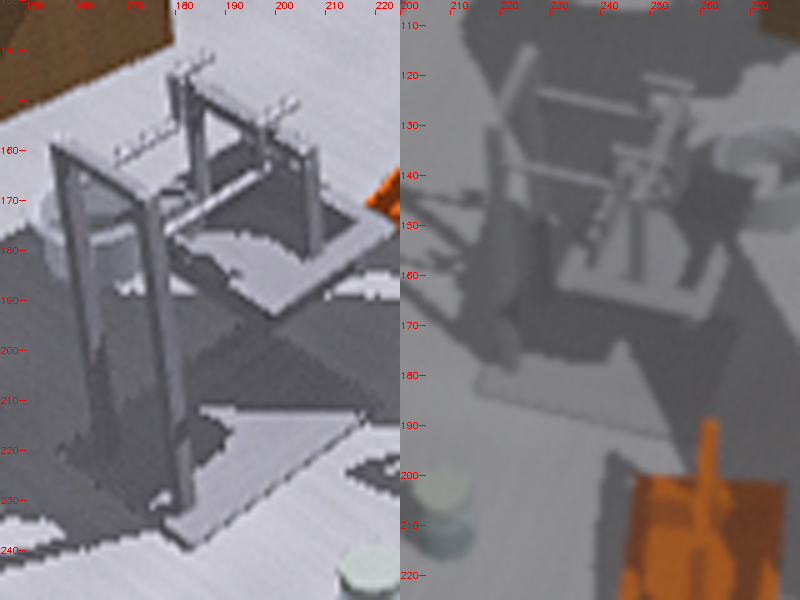

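View pics/c2.png

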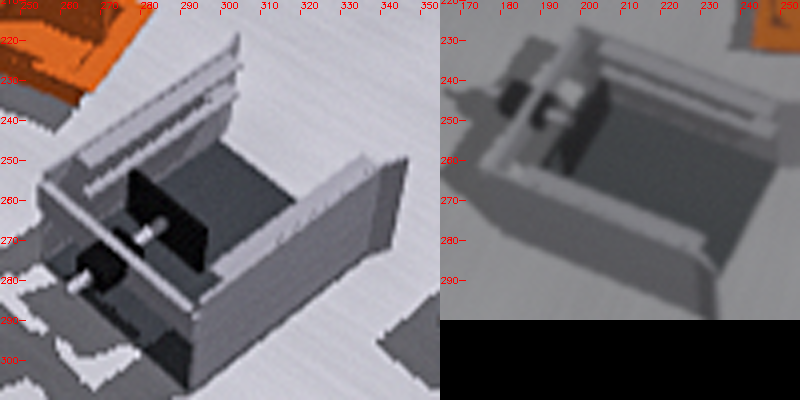

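The crops show the tray's bar in the scene view running from about (181,146) to (207,161), with the column tops at (156,159) and (174,170). The rack's back corners are at about (249,254) and (291,287), with the front wall tops at about (302,225) and (337,249). The stop is at x 277–297. I'll cast rays onto known heights and compare the lengths.

```bash
cat > h.py <<'E'
import numpy as np, cv2
from station import *
def ray(m,p):
    f=192/np.tan(np.radians(m["vertical_fov"]/2)); R=np.array(m["R"]);t=np.array(m["t"])
    d=R.T@np.array([(p[0]-m["cx"])/f,(p[1]-m["cy"])/f,1]); return -R.T@t,d
def onz(m,p,z):
    c,d=ray(m,p); return c+d*(z-c[2])/d[2]
def proj(m,X):
    f=192/np.tan(np.radians(m["vertical_fov"]/2)); c=np.array(m["R"])@X+m["t"]; return f*c[:2]/c[2]+[m["cx"],m["cy"]]
def tri(m1,p1,m2,p2):
    c1,d1=ray(m1,p1);c2,d2=ray(m2,p2)
    s=np.linalg.lstsq(np.c_[d1,-d2],c2-c1,rcond=None)[0]
    return (c1+s[0]*d1+c2+s[1]*d2)/2, np.linalg.norm(c1+s[0]*d1-c2-s[1]*d2)
E
python3 - <<'E'
from h import *
np.set_printoptions(precision=4,suppress=True)
S=camera_model("scene");D=camera_model("side")
for n,m,p,z in [("bar a",S,(180.5,145),.268),("bar b",S,(207.5,160),.268),("colT far",S,(156,159),.29),("colT near",S,(174,170),.29),
 ("foot corner",S,(182,240),.0),("foot front",S,(218,213),.0),("foot2",S,(199,193.5),0),
 ("wall L back",S,(245,255),.112),("wallR back",S,(292,290),.112),("wallL front end",S,(302.5,219),.112),("wallR front",S,(346.5,249.5),.112),("wallR bend",S,(335,247),.112),
 ("D wallL back",D,(196,227),.112),("D wallR back",D,(176,259),.112),("D wallR bend",D,(229,282),.112),("D R front",D,(233,288),.112),("D L front",D,(249,252),.112),
 ("stop tl",S,(277,252),.113),("stop tr",S,(297,267),.113),
 ("D bar a",D,(255,123),.268),("D bar b",D,(247,144),.268)]:
    print(n,onz(m,p,z))
E
```

```text
bar a [ 0.5853 -0.2711  0.268 ]
bar b [ 0.5839 -0.1447  0.268 ]
colT far [ 0.7078 -0.2505  0.29  ]
colT near [ 0.7078 -0.1664  0.29  ]
foot corner [ 0.7258 -0.1471  0.    ]
foot front [ 0.5471 -0.1461  0.    ]
foot2 [ 0.5175 -0.2748  0.    ]
wall L back [0.7068 0.1257 0.112 ]
wallR back [0.7171 0.3131 0.112 ]
wallL front end [0.465  0.1659 0.112 ]
wallR front [0.4835 0.3478 0.112 ]
wallR bend [0.4982 0.3152 0.112 ]
D wallL back [0.6797 0.1525 0.112 ]
D wallR back [0.6986 0.2976 0.112 ]
D wallR bend [0.4965 0.3304 0.112 ]
D R front [0.4769 0.3478 0.112 ]
D L front [0.4664 0.1994 0.112 ]
stop tl [0.6338 0.1924 0.113 ]
stop tr [0.6408 0.2741 0.113 ]
D bar a [ 0.5819 -0.2666  0.268 ]
D bar b [ 0.5788 -0.1514  0.268 ]
```

```bash
python3 - <<'E'
from h import *
from scipy.spatial.transform import Rotation as Ro
np.set_printoptions(precision=4,suppress=True)
S=camera_model("scene");D=camera_model("side")
R=Ro.from_quat(sense()["tool_rot"]).as_matrix();print(R)
for n,im,m in (("S",cv2.imread("pics/scene0.png"),S),("D",cv2.imread("pics/side0.png"),D)):
    h=cv2.cvtColor(im,cv2.COLOR_BGR2HSV);k=cv2.inRange(h,(5,190,80),(14,255,255))
    c,_=cv2.findContours(k,0,2)
    for q in c:
        if cv2.contourArea(q)>60: print(n,cv2.boundingRect(q),onz(m,np.mean(cv2.boxPoints(cv2.minAreaRect(q)),0),.04))
print("box",onz(S,(125,125),.15),onz(S,(178,140),0),onz(S,(120,162),0),"boxD",onz(D,(272,118),0),onz(D,(334,125),0), tri(S,(162,82),D,(341,60)))
b=np.array([.586,-.208,.36]); print("delta units",R.T@(b-sense()["tcp_pos"])/.06)
w=snapshot("wrist"); cv2.imwrite("pics/w0.png",w); M=camera_model("wrist");print(M, -M["R"].T@M["t"])
E
```

```text
[[-0.0002  0.2704 -0.9628]
 [ 0.002  -0.9628 -0.2704]
 [-1.     -0.0019 -0.0004]]
S (230, 189, 53, 47) [ 0.4862 -0.0122  0.04  ]
S (219, 138, 43, 45) [ 0.302  -0.2429  0.04  ]
D (244, 190, 31, 43) [ 0.4881 -0.0334  0.04  ]
D (299, 178, 25, 17) [ 0.3298 -0.2163  0.04  ]
box [ 0.535  -0.6624  0.15  ] [ 0.3309 -0.5936  0.    ] [ 0.5947 -0.6579  0.    ] boxD [ 0.5944 -0.5951  0.    ] [ 0.3102 -0.6313 -0.    ] (array([ 0.3319, -0.6717,  0.285 ]), np.float64(0.06024954286690369))
delta units [-2.1479 -4.4322 -8.4637]
{'vertical_fov': 59.85088345250756, 'cx': 255.1732056727816, 'cy': 194.2892078802276, 'R': array([[ 0.2704, -0.9627, -0.003 ],
       [-0.926 , -0.2609,  0.2729],
       [-0.2635, -0.071 , -0.962 ]]), 't': array([-0.6236, -0.0349,  0.3795])} [ 0.2363 -0.5825  0.3727]
```

Emit:
step_arm --increments '[-1,0,0,-2,0,-2,0,-0.3,-4,0,-2.16,-0.4,-1.1,-6,0,-2.16,-0.8,-1.9,-8,0,-2.16,-1.2,-2.8,-10,0]'

```text
t: 0.78
tcp_pos: [0.312, -0.4855, 0.3603]
tool_rot: [0.593, 0.385, -0.593, 0.384]
force: [-0.3, -1.7, -0.3]
finger_gap: 1.0
```

```bash
cat > d.py <<'E'
# usage: d.py x y z yaw_deg(of tool y)  -> deltas in tool units
import sys; from h import *
from scipy.spatial.transform import Rotation as Ro
s=sense();R=Ro.from_quat(s["tool_rot"]).as_matrix();T=np.array([float(v) for v in sys.argv[1:4]])
y=np.degrees(np.arctan2(R[1,1],R[0,1]));dy=(float(sys.argv[4])-y+180)%360-180
print("t",s["t"],"tcp",s["tcp_pos"].round(4),"yaw",y.round(2),"F",s["force"].round(1),"gap",round(s["finger_gap"],3),"q",s["q"].round(2));print("d",(R.T@(T-s["tcp_pos"])/.06).round(3),"turn",round(-dy/5,2))
E
python3 d.py .586 -.262 .36 0
```

```text
t 0.775 tcp [ 0.312  -0.4855  0.3603] yaw -24.05 F [-0.3 -1.7 -0.3] gap 1.0 q [-1.19  0.34  1.38  0.    1.42 -0.77]
d [ 0.011  2.652 -5.263] turn -4.81
```

Emit:
step_arm --increments '[0,0.45,-0.9,-1.5,0,0,0.9,-1.8,-3,0,0,1.35,-2.7,-4.81,0,0,1.8,-3.6,-4.81,0,0,2.25,-4.5,-4.81,0]'

```text
t: 1.4
tcp_pos: [0.5465, -0.2925, 0.3603]
tool_rot: [0.5, 0.501, -0.5, 0.499]
force: [0.3, -0.6, 0.3]
finger_gap: 1.003
```

```bash
python3 d.py .586 -.262 .36 0
```

```text
t 1.4 tcp [ 0.5465 -0.2925  0.3603] yaw -0.0 F [ 0.3 -0.6  0.3] gap 1.003 q [-0.67  0.41  1.27  0.    1.46 -0.67]
d [ 0.006  0.658 -0.508] turn -0.0
```

Emit:
step_arm --increments '[0,0.66,-0.51,0,0,0,0.66,-0.51,0,0,0,0.66,-0.51,0,0,0,0.66,-0.51,0,0,0,0.66,-0.51,0,0]'

```text
t: 2.02
tcp_pos: [0.5852, -0.263, 0.3605]
tool_rot: [0.501, 0.5, -0.5, 0.499]
force: [0.2, 0.9, -0.5]
finger_gap: 1.003
```

```bash
python3 - <<'E'
from h import *
import pickle
M=camera_model("wrist");w=snapshot("wrist");pickle.dump(M,open("w1.pkl","wb"));cv2.imwrite("pics/w1raw.png",w)
cv2.imwrite("pics/w1.png",cv2.resize(w,None,fx=1.55,fy=1.55,interpolation=cv2.INTER_CUBIC))
E
python3 d.py .586 -.262 .36 0
```

```text
t 2.075 tcp [ 0.5854 -0.2629  0.3606] yaw -0.11 F [-0.1  0.5 -0.6] gap 1.0 q [-0.6   0.44  1.22  0.    1.48 -0.59]
d [ 0.009  0.011 -0.014] turn -0.02
```

View pics/w1.png

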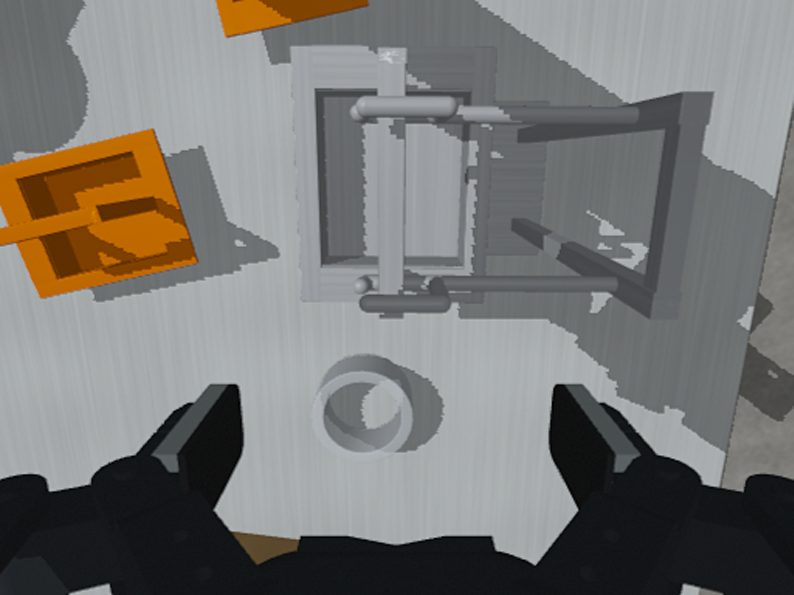

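The wrist view shows the bar from (392,47) to (391,318) in the enlarged picture, the keepers at about y 106 and 303, and the tray rim below. The tape lies beyond at (363,415).

```bash
python3 - <<'E'
from h import *
import pickle
np.set_printoptions(precision=4,suppress=True)
M=pickle.load(open("w1.pkl","rb"));k=1/1.55
for n,p,z in [("bar top l",(378,47),.268),("bar top r",(406,47),.268),("bar bot l",(380,317),.268),("bar bot r",(404,317),.268),
 ("bar mid l",(378,200),.268),("bar mid r",(405,200),.268),
 ("rim tl",(291,46),.176),("rim bl",(302,301),.176),("keepT",(362,104),.288),("keepT r",(455,104),.288),("keepB",(362,303),.288),("col t",(712,93),.29),("col b",(680,318),.29)]:
    print(n,onz(M,np.array(p)*k,z))
E
```

```text
bar top l [ 0.5788 -0.1503  0.268 ]
bar top r [ 0.5904 -0.1503  0.268 ]
bar bot l [ 0.5784 -0.2676  0.268 ]
bar bot r [ 0.5898 -0.2676  0.268 ]
bar mid l [ 0.5781 -0.2128  0.268 ]
bar mid r [ 0.5902 -0.2128  0.268 ]
rim tl [ 0.5256 -0.1325  0.176 ]
rim bl [ 0.5242 -0.2853  0.176 ]
keepT [ 0.573  -0.1743  0.288 ]
keepT r [ 0.6092 -0.1744  0.288 ]
keepB [ 0.5714 -0.2549  0.288 ]
col t [ 0.7075 -0.1708  0.29  ]
col b [ 0.7084 -0.2613  0.29  ]
```

```bash
python3 d.py .584 -.209 .242 -0.1
```

```text
t 2.075 tcp [ 0.5854 -0.2629  0.3606] yaw -0.11 F [-0.1  0.5 -0.6] gap 1.0 q [-0.6   0.44  1.22  0.    1.48 -0.59]
d [ 1.978 -0.024 -0.895] turn -0.0
```

Emit:
step_arm --increments '[0,-0.02,-0.9,0,0,0,-0.02,-0.9,0,0,0.6,-0.02,-0.9,0,0,1.3,-0.02,-0.9,0,0,1.95,-0.02,-0.9,0,0]'

```text
t: 2.7
tcp_pos: [0.5841, -0.2099, 0.2427]
tool_rot: [0.501, 0.499, -0.5, 0.499]
force: [0.6, 0.0, 0.8]
finger_gap: 0.999
```

```bash
python3 d.py .584 -.209 .242 -0.1
```

```text
t 2.7 tcp [ 0.5841 -0.2099  0.2427] yaw -0.16 F [0.6 0.  0.8] gap 0.999 q [-0.53  0.51  1.43  0.    1.2  -0.52]
d [ 0.012 -0.001 -0.015] turn -0.01
```

Emit:
step_arm --increments '[0,0,0,0,0.4,0,0,0,0,0.7,0,0,0,0,1,0,0,0,0,1,0,0,0,0,1]' --grip_force 80

```text
t: 3.32
tcp_pos: [0.5849, -0.2104, 0.2446]
tool_rot: [0.501, 0.498, -0.5, 0.5]
force: [-1.5, -0.7, 4.9]
finger_gap: 0.123
```

Emit:
step_arm --increments '[0,0,0,0,1,0,0,0,0,1,0,0,0,0,1,0,0,0,0,1,0,0,0,0,1]'

```text
t: 3.95
tcp_pos: [0.5849, -0.2104, 0.2447]
tool_rot: [0.501, 0.498, -0.5, 0.5]
force: [-0.6, 0.0, 2.9]
finger_gap: 0.122
```

```bash
python3 d.py .584 -.209 .253 -0.1
```

```text
t 3.95 tcp [ 0.5849 -0.2104  0.2447] yaw -0.15 F [-0.6  0.   2.9] gap 0.122 q [-0.53  0.51  1.43  0.    1.2  -0.52]
d [-0.139 -0.014 -0.023] turn -0.01
```

Emit:
step_arm --increments '[-0.06,0,0,0,1,-0.12,0,0,0,1,-0.18,0,0,0,1,-0.18,0,0,0,1,-0.18,0,0,0,1]'

```text
t: 4.58
tcp_pos: [0.5847, -0.2103, 0.2553]
tool_rot: [0.501, 0.498, -0.5, 0.5]
force: [0.2, -0.3, -2.7]
finger_gap: 0.118
```

```bash
python3 d.py .484 -.2104 .2557 -0.1
```

```text
t 4.575 tcp [ 0.5847 -0.2103  0.2553] yaw -0.16 F [ 0.2 -0.3 -2.7] gap 0.118 q [-0.53  0.5   1.42  0.    1.22 -0.52]
d [-0.011 -1.679  0.006] turn -0.01
```

Emit:
step_arm --increments '[0,-0.2,0,0,1,0,-0.5,0,0,1,0,-0.8,0,0,1,0,-1.1,0,0,1,0,-1.4,0,0,1]'

```text
t: 5.2
tcp_pos: [0.4991, -0.2098, 0.2551]
tool_rot: [0.501, 0.499, -0.5, 0.5]
force: [-0.5, 0.1, -3.0]
finger_gap: 0.121
```

```bash
python3 d.py .425 .12 .31 -0.1
```

```text
t 5.2 tcp [ 0.4991 -0.2098  0.2551] yaw -0.16 F [-0.5  0.1 -3. ] gap 0.121 q [-0.6   0.39  1.62  0.    1.14 -0.6 ]
d [-0.923 -1.249 -5.493] turn -0.01
```

Emit:
step_arm --increments '[-0.7,-0.2,-0.3,0,1,-1.08,-0.5,-1,0,1,-1.08,-0.8,-1.8,0,1,-1.08,-1.1,-2.7,0,1,-1.08,-1.3,-3.6,0,1]'

```text
t: 5.82
tcp_pos: [0.4195, 0.0079, 0.3196]
tool_rot: [0.501, 0.498, -0.501, 0.5]
force: [0.9, -0.5, -4.2]
finger_gap: 0.121
```

```bash
python3 d.py .42 .23 .32 -0.1
```

```text
t 5.825 tcp [0.4195 0.0079 0.3196] yaw -0.23 F [ 0.9 -0.5 -4.2] gap 0.121 q [-0.25  0.13  1.79 -0.    1.22 -0.24]
d [-0.009 -0.007 -3.702] turn -0.03
```

Emit:
step_arm --increments '[0,0,-0.8,0,1,0,0,-1.6,0,1,0,0,-2.5,0,1,0,0,-3.4,0,1,0,0,-3.7,0,1]'

```text
t: 6.45
tcp_pos: [0.4192, 0.2321, 0.3195]
tool_rot: [0.501, 0.499, -0.5, 0.5]
force: [-0.0, -0.6, -3.8]
finger_gap: 0.124
```

```bash
python3 - <<'E'
from h import *
import pickle
M=camera_model("wrist");w=snapshot("wrist");pickle.dump(M,open("w2.pkl","wb"));cv2.imwrite("pics/w2raw.png",w)
cv2.imwrite("pics/w2.png",cv2.resize(w,None,fx=1.55,fy=1.55,interpolation=cv2.INTER_CUBIC))
E
python3 d.py .42 .23 .32 0
```

```text
t 6.5 tcp [0.4193 0.2332 0.3195] yaw -0.05 F [ 0.1  2.  -3.8] gap 0.121 q [0.27 0.22 1.67 0.   1.25 0.27]
d [-0.009  0.012  0.053] turn -0.01
```

View pics/w2.png

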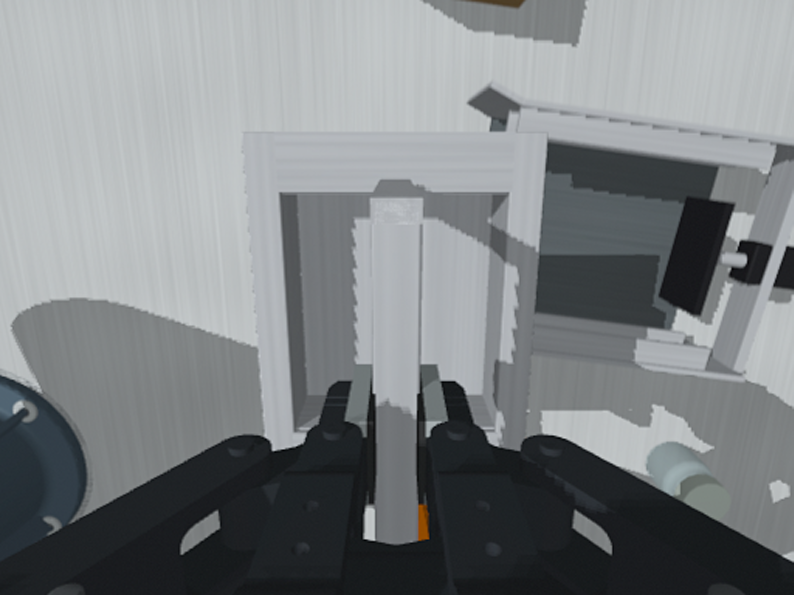

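The tray hangs level in the hand, rim (245–548, 132). The rack is to the right: flare bend at about (525,104), back plate at (740–780, 145–380), black stop at (663–735, 197–315). I'll crop that region for exact edges.

```bash
python3 - <<'E'
import cv2
w=cv2.imread("pics/w2raw.png")[45:255,300:512]
c=cv2.resize(w,None,fx=2.8,fy=2.8,interpolation=cv2.INTER_CUBIC)
c=cv2.convertScaleAbs(c,alpha=1.3)
for i in range(0,210,20):
    cv2.putText(c,str(300+i),(int(i*2.8),10),0,.35,(0,0,255),1);cv2.putText(c,str(45+i)+"-",(0,int(i*2.8)+3),0,.35,(0,0,255),1)
cv2.imwrite("pics/c3.png",c)
E
```

```text
(no output)
```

View pics/c3.png

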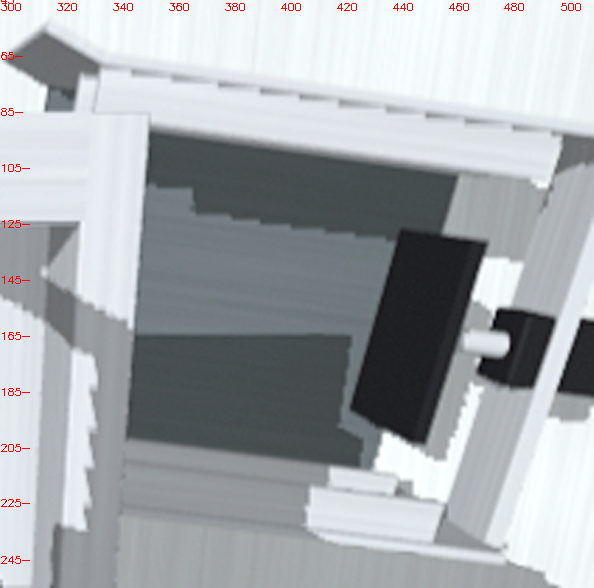

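```bash
python3 - <<'E'
from h import *
import pickle
np.set_printoptions(precision=4,suppress=True)
M=pickle.load(open("w2.pkl","rb"))
P={}
for n,p,z in [("uL front",(150,128),.109),("uL end",(552,183),.109),("uR a",(310,487),.109),("uR end",(445,503),.109),
 ("lR a",(330,465),.075),("lR b",(400,475),.075),("wallL bend outer",(97,64),.112),("wallL outer 2",(575,130),.112),("wallR outer a",(310,533),.112),("wallR outer end",(505,550),.112),
 ("stopTF l",(470,238),.113),("stopTF r",(415,440),.113),("stopBF l",(400,230),.063),("stopBF r",(350,408),.063)]:
    P[n]=onz(M,(300+p[0]/2.8,45+p[1]/2.8),z);print(n,P[n])
for a,b in [("uL front","uL end"),("uR a","uR end"),("lR a","lR b"),("wallL bend outer","wallL outer 2"),("wallR outer a","wallR outer end"),("stopTF l","stopTF r"),("stopBF l","stopBF r"),("uL end","uR end")]:
    d=P[b]-P[a];print(a,b,np.degrees(np.arctan2(d[1],d[0])),np.linalg.norm(d))
# tray rim check at z = tcp+.019-.085
k=1/1.55;zr=.3195+.019-.085
for p in [(245,133),(548,133),(371,199),(424,199)]: print(p,onz(M,np.array(p)*k,zr if p[1]<150 else .3455))
E
```

```text
uL front [0.5194 0.3105 0.109 ]
uL end [0.6683 0.2912 0.109 ]
uR a [0.5945 0.1731 0.109 ]
uR end [0.6497 0.1662 0.109 ]
lR a [0.6188 0.1709 0.075 ]
lR b [0.65   0.1662 0.075 ]
wallL bend outer [0.4983 0.332  0.112 ]
wallL outer 2 [0.6708 0.3097 0.112 ]
wallR outer a [0.5955 0.1545 0.112 ]
wallR outer end [0.6755 0.147  0.112 ]
stopTF l [0.6391 0.2717 0.113 ]
stopTF r [0.6311 0.194  0.113 ]
stopBF l [0.6406 0.2708 0.063 ]
stopBF r [0.6303 0.1934 0.063 ]
uL front uL end -7.4035070109820165 0.15010582673435957
uR a uR end -7.100129414460387 0.055674168609071796
lR a lR b -8.4396837913618 0.031602830287067084
wallL bend outer wallL outer 2 -7.355593653515073 0.17397758031439128
wallR outer a wallR outer end -5.343668463622903 0.0803269313018729
stopTF l stopTF r -95.92987904040234 0.07815647335499618
stopBF l stopBF r -97.61093151788761 0.07807798497726393
uL end uR end -98.44226200419307 0.12639473228952364
(245, 133) [0.3623 0.3096 0.2535]
(548, 133) [0.4784 0.3096 0.2535]
(371, 199) [0.4145 0.2921 0.3455]
(424, 199) [0.4262 0.2921 0.3455]
```

```bash
python3 d.py .3961 .2623 .157 -7.3
```

```text
t 6.5 tcp [0.4193 0.2332 0.3195] yaw -0.05 F [ 0.1  2.  -3.8] gap 0.121 q [0.27 0.22 1.67 0.   1.25 0.27]
d [ 2.708 -0.393 -0.48 ] turn 1.45
```

Emit:
step_arm --increments '[0,-0.39,-0.48,1.45,1,0.5,-0.39,-0.48,1.45,1,1.3,-0.39,-0.48,1.45,1,2.1,-0.39,-0.48,1.45,1,2.7,-0.39,-0.48,1.45,1]'

```text
t: 7.12
tcp_pos: [0.3953, 0.261, 0.1561]
tool_rot: [0.531, 0.467, -0.531, 0.467]
force: [0.4, 0.4, -4.4]
finger_gap: 0.124
```

```bash
python3 d.py .3961 .2623 .157 -7.3; python3 - <<'E'
from h import *
cv2.imwrite("pics/s2.png",cv2.resize(np.vstack([snapshot("scene")[195:315,215:375],snapshot("side")[195:315,155:315]]),None,fx=2.5,fy=2.5,interpolation=cv2.INTER_CUBIC))
E
```

```text
t 7.125 tcp [0.3953 0.261  0.1561] yaw -7.32 F [ 0.4  0.4 -4.4] gap 0.124 q [0.35 0.45 1.88 0.   0.81 0.47]
d [-0.014  0.011 -0.024] turn -0.0
```

View pics/s2.png

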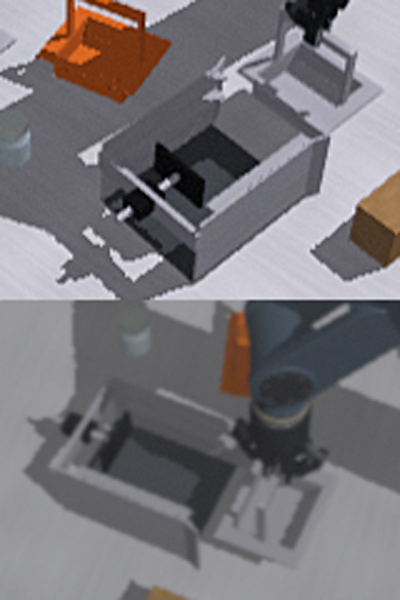

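The tray stands level and aligned in front of the rack's open end, clear of the flares. Next I slide it in and check the forces.

Emit:
step_arm --increments '[-0.01,0.2,-0.02,0,1,-0.01,0.5,-0.02,0,1,-0.01,0.8,-0.02,0,1,-0.01,1.1,-0.02,0,1,-0.01,1.4,-0.02,0,1]'

```text
t: 7.85
tcp_pos: [0.4783, 0.2504, 0.1549]
tool_rot: [-0.529, -0.468, 0.533, -0.466]
force: [0.2, -0.5, -3.2]
finger_gap: 0.121
```

```bash
cat > r.py <<'E'
from h import *
s=sense();d=s["tcp_pos"]-[.5697,.2401,0];print("rack x,y mm",1e3*(d[0]*.9919-d[1]*.1271),1e3*(d[0]*.1271+d[1]*.9919),"z",1e3*s["tcp_pos"][2],"Fx,y,z",s["force"]@[.9919,-.1271,0],s["force"]@[.1271,.9919,0],s["force"][2],"gap",s["finger_gap"],"T",s["ft_torque"],"t",s["t"])
E
python3 r.py;python3 d.py .5697 .2401 .157 -7.3
```

```text
rack x,y mm -91.9821436590308 -1.409477352659177 z 154.9422136391431 Fx,y,z 0.25172366396341095 -0.5007210533779903 -3.190711293766453 gap 0.12142119751883063 T [-0.03556885  0.00849181 -0.05480446] t 7.85
t 7.85 tcp [0.4783 0.2504 0.1549] yaw -7.36 F [ 0.2 -0.5 -3.2] gap 0.121 q [0.28 0.52 1.72 0.   0.91 0.4 ]
d [-0.043  1.533 -0.025] turn -0.01
```

Emit:
step_arm --increments '[-0.02,0.25,-0.025,0,1,-0.02,0.5,-0.025,0,1,-0.02,0.75,-0.025,0,1,-0.02,1,-0.025,0,1,-0.02,1,-0.025,0,1]'

```text
t: 8.48
tcp_pos: [0.5396, 0.2441, 0.1558]
tool_rot: [-0.53, -0.467, 0.533, -0.466]
force: [-0.9, 0.0, -3.0]
finger_gap: 0.118
```

```bash
python3 r.py;python3 d.py .5697 .2401 .148 -7.3
```

```text
rack x,y mm -30.331563681214323 0.10340937745129553 z 155.81927281538992 Fx,y,z -0.8565742864694238 -0.07478202956585782 -2.962978562133596 gap 0.1183086984441657 T [ 0.04312217  0.02728388 -0.02296615] t 8.475
t 8.475 tcp [0.5396 0.2441 0.1558] yaw -7.4 F [-0.9  0.  -3. ] gap 0.118 q [ 0.24  0.58  1.58 -0.    0.98  0.37]
d [0.128 0.506 0.001] turn -0.02
```

Emit:
step_arm --increments '[0.04,0,0,0,1,0.08,0,0,0,1,0.11,0,0,0,1,0.13,0,0,0,1,0.13,0,0,0,1]' --grip_force 110

```text
t: 9.1
tcp_pos: [0.5393, 0.2442, 0.1483]
tool_rot: [-0.53, -0.467, 0.533, -0.466]
force: [-0.5, 0.4, -1.9]
finger_gap: 0.11
```

```bash
python3 r.py;python3 d.py .5697 .2401 .148 -7.3
```

```text
rack x,y mm -30.651459376033653 0.1678435035993484 z 148.3299472835116 Fx,y,z -0.5430021231844188 0.3611697735738018 -1.94646565867636 gap 0.11015215122564269 T [0.04510088 0.07137488 0.0079678 ] t 9.1
t 9.1 tcp [0.5393 0.2442 0.1483] yaw -7.39 F [-0.5  0.4 -1.9] gap 0.11 q [ 0.24  0.59  1.59 -0.    0.97  0.37]
d [0.003 0.511 0.002] turn -0.02
```

Contact with the runners is just beginning, because the weight on the wrist has dropped. I'll lower 1 mm more to confirm.

Emit:
step_arm --increments '[0.01,0,0,0,1,0.02,0,0,0,1,0.02,0,0,0,1,0.02,0,0,0,1,0.02,0,0,0,1]'

```text
t: 9.72
tcp_pos: [0.539, 0.2442, 0.148]
tool_rot: [-0.53, -0.468, 0.533, -0.466]
force: [-3.9, -0.6, 5.2]
finger_gap: 0.112
```

```bash
python3 r.py
```

```text
rack x,y mm -30.930735317930615 0.1971486479334407 z 148.00163325966372 Fx,y,z -3.7492535089872145 -1.1246155764563073 5.186569786680477 gap 0.11182405784302633 T [-0.06428131  0.42473816 -0.00418001] t 9.725
```

Emit:
step_arm --increments '[-0.005,0.1,0,0,1,-0.005,0.2,0,0,1,-0.005,0.3,0,0,1,-0.005,0.4,0,0,1,-0.005,0.4,0,0,1]'

```text
t: 10.35
tcp_pos: [0.5644, 0.241, 0.148]
tool_rot: [-0.53, -0.467, 0.532, -0.466]
force: [0.0, 0.1, -1.0]
finger_gap: 0.118
```

```bash
python3 r.py
```

```text
rack x,y mm -5.376228484676075 0.24181945865821622 z 148.02082518381653 Fx,y,z 0.03555776455041233 0.057613196022702935 -1.0128303190920183 gap 0.11812646292146028 T [-0.04728697 -0.19608274  0.01540672] t 10.35
```

Emit:
step_arm --increments '[0,0.02,0,0,1,0,0.04,0,0,1,0,0.06,0,0,1,0,0.08,0,0,1,0,0.08,0,0,1]'

```text
t: 10.98
tcp_pos: [0.5694, 0.2404, 0.148]
tool_rot: [-0.531, -0.467, 0.532, -0.467]
force: [-2.1, 0.6, 2.2]
finger_gap: 0.114
```

```bash
python3 r.py
```

```text
rack x,y mm -0.3693117689150885 0.22242564681316418 z 148.02779587684617 Fx,y,z -2.125724513969054 0.3424039303016747 2.196703115828025 gap 0.11392475052350005 T [0.0356388  0.40540179 0.04760228] t 10.975
```

Emit:
step_arm --increments '[0,0.01,0,0,1,0,0.02,0,0,1,0,0.03,0,0,1,0,0.03,0,0,1,0,0.03,0,0,1]'

```text
t: 11.6
tcp_pos: [0.5713, 0.2401, 0.148]
tool_rot: [-0.531, -0.467, 0.532, -0.467]
force: [-3.1, 0.3, 3.2]
finger_gap: 0.115
```

```bash
python3 r.py
```

```text
rack x,y mm 1.6067904845246592 0.2411333177099354 z 148.0399332250299 Fx,y,z -3.133522004551249 -0.13828971416342306 3.2066202391169982 gap 0.11485491448532117 T [0.068278   0.38876202 0.04088264] t 11.6
```

Emit:
step_arm --increments '[-0.008,0,0,0,1,-0.008,0,0,0,1,-0.008,0.01,0,0,1,-0.008,0.01,0,0,1,-0.008,0.01,0,0,1]'

```text
t: 12.22
tcp_pos: [0.5721, 0.24, 0.1481]
tool_rot: [-0.531, -0.467, 0.532, -0.467]
force: [0.2, 0.6, -3.2]
finger_gap: 0.11
```

```bash
python3 r.py
```

```text
rack x,y mm 2.4246655817987497 0.16410168076112244 z 148.1437265359887 Fx,y,z 0.10483783894609762 0.6473571333608205 -3.189625890432835 gap 0.10973418941522035 T [ 0.02833796  0.01786172 -0.0019011 ] t 12.225
```

Emit:
step_arm --increments '[0,0.008,0,0,1,0,0.017,0,0,1,0,0.017,0,0,1,0,0.017,0,0,1,0,0.017,0,0,1]'

```text
t: 12.85
tcp_pos: [0.5733, 0.2398, 0.1482]
tool_rot: [-0.531, -0.467, 0.532, -0.467]
force: [-0.0, -0.0, -1.9]
finger_gap: 0.113
```

```bash
python3 r.py
```

```text
rack x,y mm 3.639697076940374 0.11800482801156095 z 148.15172333977495 Fx,y,z -0.042388917433789974 -0.029748853719686198 -1.91246067820896 gap 0.11325378259653011 T [ 0.01262011 -0.03549277  0.0648276 ] t 12.85
```

No stop contact yet: Fx is about 0 at x = 3.6 mm. I'll go on in 1 mm steps.

Emit:
step_arm --increments '[0,0.008,0,0,1,0,0.017,0,0,1,0,0.017,0,0,1,0,0.017,0,0,1,0,0.017,0,0,1]'

```text
t: 13.48
tcp_pos: [0.5744, 0.2396, 0.1481]
tool_rot: [-0.531, -0.467, 0.532, -0.467]
force: [0.3, -0.2, -1.4]
finger_gap: 0.116
```

```bash
python3 r.py
```

```text
rack x,y mm 4.728418696095535 0.13334181016475513 z 148.14186076906012 Fx,y,z 0.2744294726757979 -0.13450931990412493 -1.4330097811059797 gap 0.11643894149995718 T [-0.01393978  0.01902134 -0.0025398 ] t 13.475
```

Emit:
step_arm --increments '[0,0.008,0,0,1,0,0.017,0,0,1,0,0.017,0,0,1,0,0.017,0,0,1,0,0.017,0,0,1]'

```text
t: 14.1
tcp_pos: [0.5754, 0.2395, 0.1481]
tool_rot: [-0.531, -0.467, 0.532, -0.467]
force: [0.3, -0.2, -2.5]
finger_gap: 0.111
```

```bash
python3 r.py
```

```text
rack x,y mm 5.769867257895714 0.15015231552322622 z 148.1389697381212 Fx,y,z 0.37115871154883073 -0.1841969303849039 -2.466328507024635 gap 0.1111752630129527 T [0.00443674 0.09432277 0.01867445] t 14.1
```

Emit:
step_arm --increments '[0,0.008,0,0,1,0,0.017,0,0,1,0,0.017,0,0,1,0,0.017,0,0,1,0,0.017,0,0,1]'

```text
t: 14.72
tcp_pos: [0.5758, 0.2394, 0.1483]
tool_rot: [-0.531, -0.467, 0.532, -0.467]
force: [-5.8, -0.2, 3.8]
finger_gap: 0.113
```

```bash
python3 r.py
```

```text
rack x,y mm 6.13525209380438 0.12184163124020499 z 148.30496465450656 Fx,y,z -5.74592272742208 -0.9323380983665909 3.83208372774683 gap 0.1130068905008238 T [0.11356756 0.89615639 0.03978056] t 14.725
```

Emit:
step_arm --increments '[0,0.008,0,0,1,0,0.017,0,0,1,0,0.017,0,0,1,0,0.017,0,0,1,0,0.017,0,0,1]'

```text
t: 15.35
tcp_pos: [0.576, 0.2394, 0.1485]
tool_rot: [-0.53, -0.467, 0.532, -0.466]
force: [-5.5, 0.6, 4.8]
finger_gap: 0.111
```

```bash
python3 r.py
```

```text
rack x,y mm 6.358319304620563 0.13187595868052282 z 148.4647748601609 Fx,y,z -5.540042758546785 -0.14444266480869444 4.792424705448744 gap 0.11082013142211898 T [ 0.19693506  0.99798392 -0.01471774] t 15.35
```

Contact was felt at TCP x of about 6.0 mm, with Fx going from 0 to −5.7 N and the TCP stalling. That agrees with the camera's 65 mm stop position. Now I push in small steps to about x = 11.

Emit:
step_arm --increments '[0,0.015,0,0,1,0,0.03,0,0,1,0,0.045,0,0,1,0,0.055,0,0,1,0,0.055,0,0,1]'

```text
t: 15.98
tcp_pos: [0.5768, 0.2393, 0.1489]
tool_rot: [-0.529, -0.468, 0.534, -0.465]
force: [-9.9, 0.6, 8.1]
finger_gap: 0.114
```

```bash
python3 r.py
```

```text
rack x,y mm 7.118549091111243 0.12424023113861125 z 148.92928044945384 Fx,y,z -9.918848641389634 -0.6388959573712877 8.134033680817632 gap 0.11362242175569802 T [ 0.23162155  1.67438545 -0.01182037] t 15.975
```

Emit:
step_arm --increments '[-0.01,0.03,0,0,1,-0.01,0.05,0,0,1,-0.01,0.06,0,0,1,-0.01,0.06,0,0,1,-0.01,0.06,0,0,1]'

```text
t: 16.6
tcp_pos: [0.5776, 0.2392, 0.1495]
tool_rot: [-0.527, -0.47, 0.535, -0.463]
force: [-8.4, 0.9, 6.0]
finger_gap: 0.112
```

```bash
python3 r.py; python3 - <<'E'
from h import *
import pickle
S=snapshot("scene");D=snapshot("side")
cv2.imwrite("pics/s3raw.png",S);cv2.imwrite("pics/d3raw.png",D)
cv2.imwrite("pics/s3.png",np.hstack([cv2.resize(S[205:325,240:360],None,fx=3.3,fy=3.3,interpolation=cv2.INTER_CUBIC),cv2.resize(D[205:325,160:280],None,fx=3.3,fy=3.3,interpolation=cv2.INTER_CUBIC)]))
E
```

```text
rack x,y mm 7.942002116119399 0.11532063474712012 z 149.50496878559767 Fx,y,z -8.494616455300106 -0.14937336609061916 5.957349322631566 gap 0.11213785591488114 T [ 0.29277397  1.59965581 -0.06334014] t 16.6
```

View pics/s3.png

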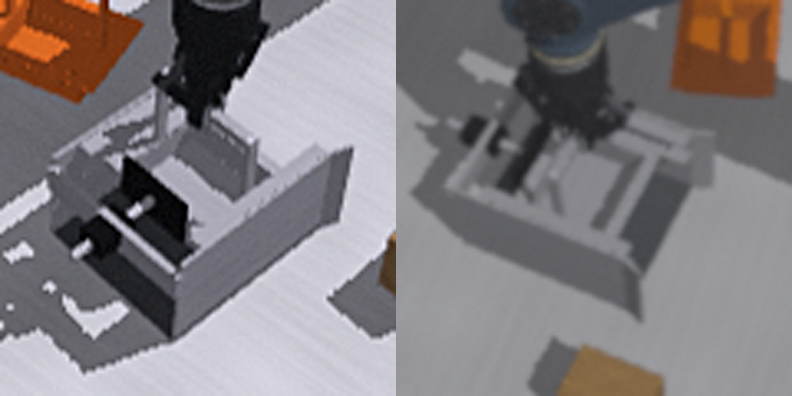

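The view shows the tray between the runners with its rear rim at the stop. The bar rose 1.3 mm and advanced 1.9 mm, which suggests the tray is tipping nose-down about its rear edge rather than pushing the stop. I'll check the tool tilt and the rear edge.

```bash
cat > r.py <<'E'
from h import *
from scipy.spatial.transform import Rotation as Ro
s=sense();R=Ro.from_quat(s["tool_rot"]).as_matrix()
def rk(p): d=p-[.5697,.2401,0];return (1e3*np.array([d[0]*.9919-d[1]*.1271,d[0]*.1271+d[1]*.9919,d[2]])).round(2)
e=s["tcp_pos"]+R@[.0707,.060,0]; f=s["tcp_pos"]+R@[.0707,-.060,0]
F=s["force"]
print("tcp",rk(s["tcp_pos"]),"rear",rk(e),"front",rk(f),"pitch deg",np.degrees(R[2,1]).round(2),"roll",np.degrees(R[2,2]).round(2),"F",(F@[.9919,-.1271,0]).round(1),(F@[.1271,.9919,0]).round(1),F[2].round(1),"gap",s["finger_gap"].round(3),"Ty",s["ft_torque"][1].round(2),"t",s["t"])
E
python3 r.py
```

```text
Traceback (most recent call last):
  File "r.py", line 7, in <module>
    print("tcp",rk(s["tcp_pos"]),"rear",rk(e),"front",rk(f),"pitch deg",np.degrees(R[2,1]).round(2),"roll",np.degrees(R[2,2]).round(2),"F",(F@[.9919,-.1271,0]).round(1),(F@[.1271,.9919,0]).round(1),F[2].round(1),"gap",s["finger_gap"].round(3),"Ty",s["ft_torque"][1].round(2),"t",s["t"])
                                                                                                                                                                                                                          ^^^^^^^^^^^^^^^^^^^^^
AttributeError: 'float' object has no attribute 'round'
```

```bash
sed -i 's/s\["finger_gap"\].round(3)/round(s["finger_gap"],3)/' r.py; python3 r.py
```

```text
tcp [7.9300e+00 1.3000e-01 1.4952e+02] rear [66.89 -0.17 77.95] front [-5.310e+01  7.000e-02  7.971e+01] pitch deg -0.84 roll 0.15 F -9.6 0.5 6.2 gap 0.116 Ty 1.63 t 16.7
```

Emit:
step_arm --increments '[0,-0.04,0,0,1,0,-0.08,0,0,1,0.03,-0.08,0,0,1,0.05,-0.08,0,0,1,0.05,-0.08,0,0,1]'

```text
t: 17.32
tcp_pos: [0.573, 0.2398, 0.1483]
tool_rot: [-0.527, -0.47, 0.535, -0.464]
force: [-5.5, -0.7, 7.7]
finger_gap: 0.118
```

```bash
python3 r.py
```

```text
tcp [3.2800e+00 1.0000e-01 1.4832e+02] rear [62.3  -0.19 76.8 ] front [-5.769e+01  5.000e-02  7.845e+01] pitch deg -0.79 roll 0.14 F -5.4 -1.4 7.7 gap 0.118 Ty 0.62 t 17.325
```

Emit:
step_arm --increments '[0.02,0,0,0,1,0.03,0,0,0,1,0.03,0,0,0,1,0.03,0,0,0,1,0.03,0,0,0,1]'

```text
t: 17.95
tcp_pos: [0.5729, 0.2398, 0.1483]
tool_rot: [-0.528, -0.47, 0.535, -0.464]
force: [-5.7, -0.6, 8.5]
finger_gap: 0.114
```

```bash
python3 r.py
```

```text
tcp [3.2300e+00 1.2000e-01 1.4829e+02] rear [62.3  -0.16 76.81] front [-5.769e+01  7.000e-02  7.838e+01] pitch deg -0.75 roll 0.13 F -5.6 -1.3 8.5 gap 0.114 Ty 0.7 t 17.95
```

Emit:
step_arm --increments '[0.03,-0.1,0,0,1,0.04,-0.2,0,0,1,0.05,-0.3,0,0,1,0.05,-0.4,0,0,1,0.05,-0.5,0,0,1]'

```text
t: 18.58
tcp_pos: [0.5475, 0.2442, 0.1479]
tool_rot: [-0.531, -0.468, 0.532, -0.466]
force: [1.6, 1.1, 5.2]
finger_gap: 0.115
```

```bash
python3 r.py
```

```text
tcp [-22.53   1.22 147.87] rear [37.28  1.15 77.01] front [-82.72   1.4   77.34] pitch deg -0.16 roll -0.05 F 1.4 1.3 5.2 gap 0.115 Ty -0.17 t 18.575
```

Emit:
step_arm --increments '[-0.012,0.1,-0.01,0,1,-0.012,0.2,0.01,0,1,-0.012,0.3,0.01,0,1,-0.012,0.4,0.01,0,1,-0.012,0.43,0.01,0,1]'

```text
t: 19.2
tcp_pos: [0.572, 0.2402, 0.1482]
tool_rot: [-0.53, -0.468, 0.533, -0.465]
force: [-4.0, -0.1, 5.2]
finger_gap: 0.113
```

```bash
python3 r.py
```

```text
tcp [  2.28   0.4  148.23] rear [61.87  0.29 77.19] front [-58.13   0.55  77.88] pitch deg -0.33 roll -0.02 F -3.9 -0.6 5.2 gap 0.113 Ty 0.55 t 19.2
```

Emit:
step_arm --increments '[-0.012,0.05,-0.005,0,1,-0.012,0.1,-0.005,0,1,-0.012,0.14,-0.005,0,1,-0.012,0.17,-0.005,0,1,-0.012,0.17,-0.005,0,1]'

```text
t: 19.82
tcp_pos: [0.5775, 0.2396, 0.1494]
tool_rot: [-0.527, -0.471, 0.535, -0.462]
force: [-10.6, 0.0, 12.3]
finger_gap: 0.116
```

```bash
python3 r.py
```

```text
tcp [  7.8    0.53 149.35] rear [66.65  0.32 77.7 ] front [-53.33   0.59  79.63] pitch deg -0.92 roll 0.06 F -10.5 -1.3 12.3 gap 0.116 Ty 2.02 t 19.825
```

Emit:
step_arm --increments '[0.03,-0.1,0,0,1,0.04,-0.2,0,0,1,0.05,-0.3,0,0,1,0.06,-0.4,0,0,1,0.06,-0.5,0,0,1]'

```text
t: 20.45
tcp_pos: [0.551, 0.2437, 0.1479]
tool_rot: [-0.53, -0.469, 0.533, -0.464]
force: [3.6, -0.8, 4.0]
finger_gap: 0.117
```

```bash
python3 r.py
```

```text
tcp [-19.03   1.22 147.87] rear [40.39  1.14 76.68] front [-79.61   1.45  77.67] pitch deg -0.47 roll -0.06 F 3.6 -0.4 4.0 gap 0.117 Ty -0.94 t 20.45
```

Emit:
step_arm --increments '[0.02,-0.1,0,0,1,0.03,-0.2,-0.02,0,1,0.03,-0.25,-0.02,0,1,0.03,-0.3,-0.02,0,1,0.03,-0.35,-0.02,0,1]'

```text
t: 21.08
tcp_pos: [0.5334, 0.2478, 0.1479]
tool_rot: [0.532, 0.467, -0.531, 0.465]
force: [4.3, -0.4, 2.6]
finger_gap: 0.116
```

```bash
python3 r.py
```

```text
tcp [-36.94   2.98 147.89] rear [23.    3.02 77.14] front [-97.     3.37  77.25] pitch deg -0.05 roll -0.17 F 4.3 0.2 2.6 gap 0.116 Ty -0.6 t 21.075
```

Emit:
step_arm --increments '[-0.035,0,0.02,0,1,-0.035,0.15,0.045,0,1,-0.035,0.35,0.045,0,1,-0.035,0.55,0.045,0,1,-0.035,0.65,0.045,0,1]'

```text
t: 21.7
tcp_pos: [0.573, 0.2397, 0.1494]
tool_rot: [0.532, 0.467, -0.531, 0.465]
force: [-0.3, -0.0, -3.3]
finger_gap: 0.118
```

```bash
python3 r.py
```

```text
tcp [  3.35   0.   149.38] rear [63.3  -0.   78.63] front [-56.7    0.43  78.72] pitch deg -0.04 roll -0.17 F -0.3 -0.0 -3.3 gap 0.118 Ty -0.01 t 21.7
```

Emit:
step_arm --increments '[-0.01,0.05,0,0,1,-0.01,0.08,0,0,1,-0.01,0.11,0,0,1,-0.01,0.13,0,0,1,-0.01,0.13,0,0,1]'

```text
t: 22.32
tcp_pos: [0.5777, 0.239, 0.1495]
tool_rot: [-0.531, -0.469, 0.533, -0.464]
force: [-5.6, 1.4, -1.3]
finger_gap: 0.118
```

```bash
python3 r.py
```

```text
tcp [ 8.0700e+00 -9.0000e-02  1.4955e+02] rear [67.55 -0.16 78.41] front [-52.44   0.28  79.29] pitch deg -0.42 roll -0.12 F -5.7 0.6 -1.3 gap 0.118 Ty 1.23 t 22.325
```

Emit:
step_arm --increments '[-0.01,0.03,0,0,1,-0.01,0.06,0,0,1,-0.01,0.08,0,0,1,-0.01,0.08,0,0,1,-0.01,0.08,0,0,1]'

```text
t: 22.95
tcp_pos: [0.5802, 0.2387, 0.1499]
tool_rot: [-0.529, -0.47, 0.534, -0.463]
force: [-7.0, 1.1, -1.0]
finger_gap: 0.115
```

```bash
python3 r.py; python3 - <<'E'
from h import *
S=snapshot("scene");cv2.imwrite("pics/s4raw.png",S)
m=camera_model("scene")
for f in("scene0","s3raw","s4raw"):
    g=cv2.cvtColor(cv2.imread(f"pics/{f}.png"),cv2.COLOR_BGR2GRAY)
    k=(g[245:285,272:302]<45).astype(np.uint8);n,l,st,c=cv2.connectedComponentsWithStats(k)
    print(f,[(list(s),c[i].round(2)) for i,s in enumerate(st) if i and s[4]>40])
E
```

```text
tcp [ 1.0610e+01 -9.0000e-02  1.4989e+02] rear [69.74 -0.2  78.46] front [-50.25   0.25  79.93] pitch deg -0.7 roll -0.09 F -7.1 0.2 -1.0 gap 0.115 Ty 1.37 t 22.95
scene0 [([np.int32(4), np.int32(7), np.int32(21), np.int32(26), np.int32(240)], array([14.46, 19.6 ]))]
s3raw [([np.int32(0), np.int32(8), np.int32(26), np.int32(32), np.int32(388)], array([13.64, 23.56])), ([np.int32(0), np.int32(27), np.int32(7), np.int32(13), np.int32(55)], array([ 1.89, 34.11]))]
s4raw [([np.int32(0), np.int32(8), np.int32(26), np.int32(32), np.int32(374)], array([13.23, 23.66])), ([np.int32(0), np.int32(27), np.int32(7), np.int32(13), np.int32(54)], array([ 1.87, 34.09]))]
```

```bash
python3 - <<'E'
from h import *
import pickle
M=camera_model("wrist");w=snapshot("wrist");pickle.dump(M,open("w5.pkl","wb"));cv2.imwrite("pics/w5raw.png",w)
for X in ([.6391,.2717,.113],[.6311,.194,.113]): print(proj(M,np.array(X)))
c=cv2.resize(w[0:300,250:512],None,fx=2,fy=2,interpolation=cv2.INTER_CUBIC)
for i in range(0,262,20): cv2.putText(c,str(250+i),(i*2,8),0,.3,(0,0,255),1)
for i in range(0,300,20): cv2.putText(c,str(i)+"-",(0,i*2+3),0,.3,(0,0,255),1)
cv2.imwrite("pics/w5.png",c)
E
```

```text
[355.22694932 156.07770414]
[348.44178218 285.11729812]
```

View pics/w5.png

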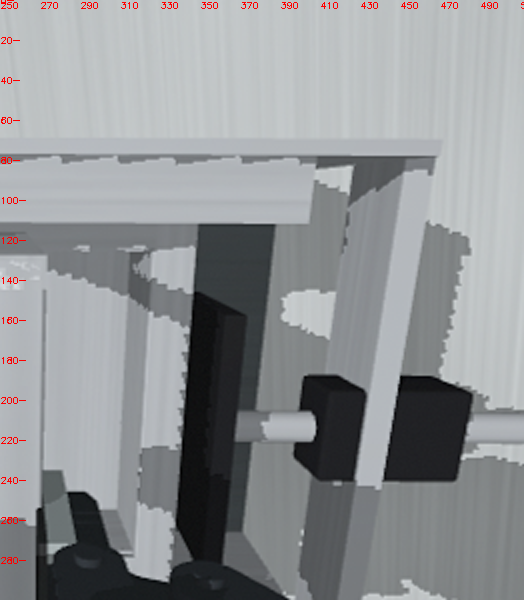

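The wrist view shows the stop plate's top face ending at a rear edge from about (373,157) to (362,280), with the rim against it. I'll compare that rear edge with the earlier wrist picture.

```bash
cat > st.py <<'E'
from h import *
import pickle
def rk(p): d=p-[.5697,.2401,0];return 1e3*np.array([d[0]*.9919-d[1]*.1271,d[0]*.1271+d[1]*.9919])
def meas(f,pk,rows,lo,hi):
    M=pickle.load(open(pk,"rb"));g=cv2.cvtColor(cv2.imread(f),cv2.COLOR_BGR2GRAY).astype(float);o=[]
    for r in rows:
        p=g[r,lo:hi]; k=np.where(p<48)[0]
        if len(k)==0: continue
        i=k[-1]; h=(p[i]+p[min(i+3,len(p)-1)])/2; x=lo+i+(h-p[i])/max(p[i+1]-p[i],1e-3) if p[i+1]>h else lo+i+1
        o.append(rk(onz(M,(x,r),.113)))
    o=np.array(o); print(f,"rear edge rack x: med",np.median(o[:,0]).round(2),"sd",o[:,0].std().round(2),"y",o[[0,-1],1].round(0)); print(o[::max(1,len(o)//6)].round(1).tolist())
if __name__=="__main__":
    meas("pics/w2raw.png","w2.pkl",range(135,200,4),420,476)
    meas("pics/w5raw.png","w5.pkl",range(162,270,6),340,390)
    g=cv2.cvtColor(cv2.imread("pics/w5raw.png"),cv2.COLOR_BGR2GRAY);print(g[180,345:385],g[240,340:380])
    g=cv2.cvtColor(cv2.imread("pics/w2raw.png"),cv2.COLOR_BGR2GRAY);print(g[150,435:478],g[180,435:475])
E
python3 st.py
```

```text
Traceback (most recent call last):
  File "st.py", line 13, in <module>
    meas("pics/w2raw.png","w2.pkl",range(135,200,4),420,476)
    ~~~~^^^^^^^^^^^^^^^^^^^^^^^^^^^^^^^^^^^^^^^^^^^^^^^^^^^^
  File "st.py", line 9, in meas
    i=k[-1]; h=(p[i]+p[min(i+3,len(p)-1)])/2; x=lo+i+(h-p[i])/max(p[i+1]-p[i],1e-3) if p[i+1]>h else lo+i+1
                                                                                       ~^^^^^
IndexError: index 56 is out of bounds for axis 0 with size 56
```

```bash
python3 - <<'E'
import cv2
for f,rs,a,b in (("w2raw",(140,150,160,180,195),432,480),("w5raw",(170,190,230,250),342,385)):
    g=cv2.cvtColor(cv2.imread(f"pics/{f}.png"),cv2.COLOR_BGR2GRAY)
    for r in rs: print(f,r,a,*g[r,a:b])
E
```

```text
w2raw 140 432 93 92 93 92 93 94 83 31 22 24 25 24 23 25 24 23 23 24 24 25 25 26 24 24 25 24 25 23 23 24 22 25 24 25 29 31 30 28 26 120 186 192 191 192 190 193 195 192
w2raw 150 432 92 92 93 85 49 20 24 23 26 24 24 24 25 24 25 24 24 25 24 24 23 24 24 25 23 26 24 24 25 24 25 30 32 31 30 28 126 191 193 189 189 191 190 191 194 192 189 189
w2raw 160 432 84 56 20 24 24 25 24 25 24 25 25 24 25 24 24 24 25 23 25 25 25 23 24 24 25 24 26 25 32 31 31 31 34 85 128 127 125 125 124 126 126 126 140 137 15 21 23 24
w2raw 180 432 25 24 24 25 24 26 24 25 25 24 24 24 25 24 25 24 26 24 23 24 24 26 30 31 32 30 38 92 131 125 125 127 125 126 124 126 129 125 127 123 111 92 67 51 33 30 24 22
w2raw 195 432 36 30 24 23 24 24 25 24 25 22 26 25 23 23 24 26 25 31 31 31 30 28 81 128 129 128 127 126 128 128 124 154 194 191 192 193 183 145 138 138 138 138 137 138 139 138 137 141
w5raw 170 342 169 119 104 9 15 17 16 17 18 16 17 17 18 17 16 20 27 24 24 31 35 35 35 35 35 33 35 36 35 37 49 61 60 59 59 60 60 58 56 95 139 133 131
w5raw 190 342 107 47 12 15 15 18 17 16 17 18 16 16 17 20 26 26 25 30 34 34 32 34 33 34 34 34 34 35 46 58 57 58 57 57 57 55 62 102 137 136 134 132 131
w5raw 230 342 17 15 14 17 16 16 16 16 16 15 20 26 25 26 33 33 33 34 34 33 34 35 34 34 47 58 58 58 57 57 56 55 76 118 137 135 134 133 133 132 133 132 132
w5raw 250 342 13 16 17 17 16 14 16 17 16 17 18 17 21 22 20 23 21 21 22 20 21 23 42 60 59 58 58 58 58 55 83 125 136 138 136 137 136 135 135 133 134 135 135
```

```bash
python3 - <<'E'
from st import *
np.set_printoptions(precision=1,suppress=True)
for pk,L in (("w2.pkl",[(467.9,150),(465,160),(458.8,180),(454,195),(462.6,150),(459.6,160),(453.7,180)]),("w5.pkl",[(372,170),(370,190),(366,230),(361.3,170),(359.3,190),(355.7,230),(358.5,170),(355.8,190),(352.2,230)])):
    M=pickle.load(open(pk,"rb"))
    for p in L: print(pk,p,rk(onz(M,p,.113)))
E
```

```text
w2.pkl (467.9, 150) [71.1 20.2]
w2.pkl (465, 160) [71.2  9.5]
w2.pkl (458.8, 180) [ 71.  -12.4]
w2.pkl (454, 195) [ 70.7 -29.3]
w2.pkl (462.6, 150) [65.6 19.5]
w2.pkl (459.6, 160) [65.5  8.8]
w2.pkl (453.7, 180) [ 65.6 -13.1]
w5.pkl (372, 170) [74.5 32.5]
w5.pkl (370, 190) [74.4 21.3]
w5.pkl (366, 230) [74.2 -2.4]
w5.pkl (361.3, 170) [68.7 32.5]
w5.pkl (359.3, 190) [68.5 21.3]
w5.pkl (355.7, 230) [68.4 -2.4]
w5.pkl (358.5, 170) [67.2 32.5]
w5.pkl (355.8, 190) [66.6 21.3]
w5.pkl (352.2, 230) [66.4 -2.4]
```

The plate (5.5 mm thick in both views) has moved about 3.1 mm. One more step like the last, slightly smaller, should give about 5.

Emit:
step_arm --increments '[-0.005,0.03,0,0,1,-0.005,0.06,0,0,1,-0.005,0.075,0,0,1,-0.005,0.075,0,0,1,-0.005,0.075,0,0,1]'

```text
t: 23.68
tcp_pos: [0.5824, 0.2384, 0.1501]
tool_rot: [-0.528, -0.471, 0.535, -0.461]
force: [-7.0, 1.5, 0.1]
finger_gap: 0.114
```

```bash
cat > ms.py <<'E'
from st import *
import subprocess
M=camera_model("wrist");w=snapshot("wrist");g=cv2.cvtColor(w,cv2.COLOR_BGR2GRAY).astype(float)
for y in (20,10,0):
    # expected rear edge at rack x 76
    X=np.array([.5697,.2401,.113])+np.r_[np.array([.9919,-.1271])*.076+np.array([.1271,.9919])*y/1e3,0]
    u,v=proj(M,X);r=int(round(v));a=int(u)-16;p=g[r,a:a+34];print(r,a,*p.astype(int))
    e=np.interp(47,[0,1],[0,1]) if 0 else None
    for i in range(8,33):
        if p[i]<45<=p[i+1] and p[i-3]<45:
            x=a+i+(45-p[i])/(p[i+1]-p[i]);print("edge",round(x,1),rk(onz(M,(x,r),.113)).round(2));break
E
python3 r.py; python3 ms.py
```

```text
tcp [ 1.284e+01 -9.000e-02  1.501e+02] rear [71.62 -0.24 78.38] front [-48.37   0.2   80.44] pitch deg -0.98 roll -0.05 F -7.1 0.6 0.1 gap 0.114 Ty 1.34 t 23.675
192 353 15 17 18 20 27 26 29 34 34 33 34 33 33 32 34 32 38 51 58 57 56 58 56 53 93 138 136 134 133 133 131 132 134 135
edge 369.5 [76.27 20.14]
209 351 15 15 16 18 27 24 30 35 33 33 34 35 34 33 34 33 38 86 122 120 119 119 119 119 119 119 119 119 118 116 142 178 175 174
edge 367.1 [75.81 10.24]
226 349 15 18 16 20 27 27 27 32 33 33 34 34 36 33 34 33 33 43 60 59 58 58 58 55 85 127 137 135 133 133 133 133 133 132
edge 366.1 [7.611e+01 5.000e-02]
```

The stop has moved about 5.0 mm by camera and about 5.5 mm by the arm. I'll relax, lower onto the runners, then open.

Emit:
step_arm --increments '[0,-0.015,0,0,1,0.01,-0.025,0,0,1,0.02,-0.025,0,0,1,0.03,-0.025,0,0,1,0.03,-0.025,0,0,1]'

```text
t: 24.35
tcp_pos: [0.5811, 0.2386, 0.1491]
tool_rot: [-0.528, -0.471, 0.535, -0.461]
force: [-5.8, -0.3, 3.3]
finger_gap: 0.113
```

```bash
python3 r.py
```

```text
tcp [ 11.46  -0.   149.15] rear [70.29 -0.13 77.47] front [-49.7    0.31  79.44] pitch deg -0.94 roll -0.07 F -5.7 -1.0 3.3 gap 0.113 Ty 0.75 t 24.35
```

Emit:
step_arm --increments '[0,-0.01,0,0,0.85,0,-0.01,0,0,0.7,0,-0.01,0,0,0.5,0,-0.01,0,0,0.5,0,-0.01,0,0,0.5]' --grip_force 20

```text
t: 24.98
tcp_pos: [0.5808, 0.2387, 0.1492]
tool_rot: [-0.528, -0.471, 0.535, -0.462]
force: [0.6, 0.3, 0.5]
finger_gap: 0.499
```

```bash
python3 r.py; python3 ms.py|grep edge; python3 - <<'E'
from h import *
c=cv2.resize(snapshot("wrist"),None,fx=1.5,fy=1.5);cv2.imwrite("pics/w6.png",c)
E
```

```text
tcp [1.1210e+01 5.0000e-02 1.4921e+02] rear [ 7.009e+01 -6.000e-02  7.757e+01] front [-49.89   0.38  79.47] pitch deg -0.9 roll -0.08 F 0.6 0.3 0.5 gap 0.499 Ty -0.03 t 24.975
edge 373.0 [76.36 19.93]
edge 370.3 [75.78 10.06]
edge 369.4 [76.13 -0.1 ]
```

View pics/w6.png

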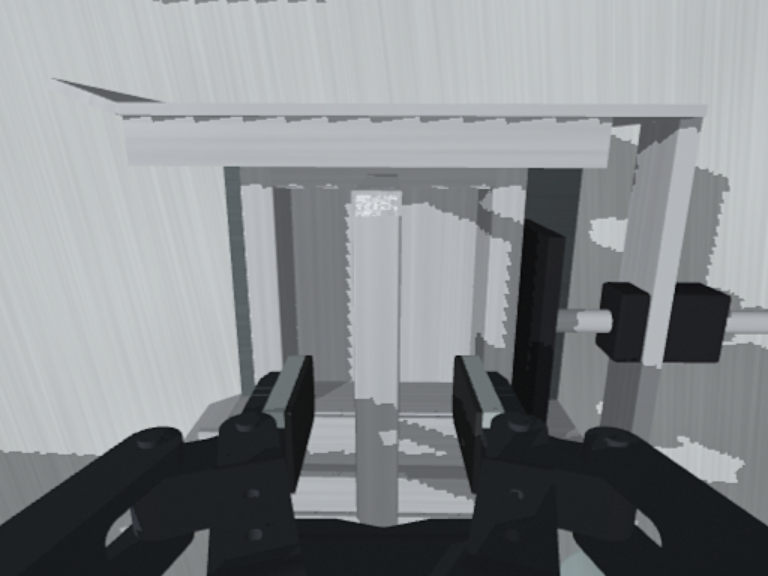

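The tray is released under the upper ledge with its rim at the stop, the fingers are clear on both sides of the bar, and the stop edge is unchanged at 76.1. I'll withdraw straight up.

Emit:
step_arm --increments '[-0.3,0,0,0,0.5,-0.9,0,0,0,0.5,-1.7,0,0,0,0.5,-2.5,0,0,0,0.5,-2.8,0,0,0,0.5]'

```text
t: 25.7
tcp_pos: [0.585, 0.2386, 0.3228]
tool_rot: [-0.531, -0.469, 0.532, -0.463]
force: [0.7, -0.1, 1.0]
finger_gap: 0.501
```

Emit:
step_arm --increments '[0,-0.5,0,0,0.5,0,-1,0,0,0.5,0,-1,0,0,0.5,0,-1,0,0,0.5,0,-1,0,0,0.5]'

```text
t: 26.32
tcp_pos: [0.5266, 0.2463, 0.3235]
tool_rot: [-0.531, -0.469, 0.532, -0.463]
force: [0.7, -0.3, 0.3]
finger_gap: 0.504
```

```bash
python3 r.py; python3 ms.py|grep edge; python3 - <<'E'
from h import *
M=camera_model("wrist");w=snapshot("wrist");S=snapshot("scene");D=snapshot("side")
o=np.hstack([cv2.resize(w,(512,384)),cv2.resize(np.vstack([S[195:315,205:385],D[195:315,155:335]]),(288,384))])
cv2.imwrite("pics/w7.png",o)
import pickle;pickle.dump(M,open("w7.pkl","wb"))
a,b=cv2.imread("pics/scene0.png"),S
d=cv2.absdiff(a,b).max(2)
for n,(x,y,W,H) in dict(jar=(211,240,18,22),carton=(356,264,34,34)).items(): print(n,d[y:y+H,x:x+W].mean())
E
```

```text
tcp [-43.54   0.63 323.49] rear [ 15.98   0.7  252.39] front [-104.02    1.18  253.2 ] pitch deg -0.39 roll -0.25 F 0.8 -0.2 0.3 gap 0.504 Ty 0.02 t 26.325
edge 369.8 [76.51 19.83]
edge 369.3 [76.88 10.25]
edge 367.1 [75.3   0.53]
jar 50.48737373737374
carton 2.643598615916955
```

View pics/w7.png

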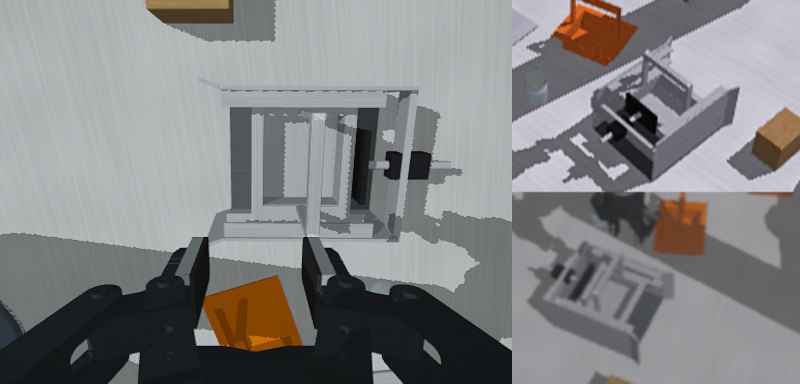

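The tray sits on the lower runners below the upper ledges, with its rim at the stop. The jar (about (220,249) in scene pixels, now in the arm's shadow) and the carton are where they were, so I'm handing in.

```bash
python3 -c "
from station import *
print(sense()['t'],sense()['force']);print(sign_off())"
```

```text
26.525 [ 0.10501916 -0.51134117  0.03667457]
the job is handed in; nothing more can be done
None
```

The tray is on the lower runners with its rim at the black end stop, the gripper is open and clear, and the job is handed in at about 26.5 s.

- **Off the stand:** I lifted the tray about 11 mm, drew it out without jamming on the keepers, and slid it into the rack.
- **First touches:** the first pushes against the stop tipped the tray nose-down by about 1° (tool tilt) and did not move the stop clearly. I drew the tray back, levelled it on the runners, and pushed again with it 1 to 2 mm clear of them. It tipped about 1° again by the end of that push, then settled when I let go.
- **Stop travel:** the wrist camera showed the stop moved about 5.0 mm, from 71.1 to 76.1 mm at its rear edge. The arm's own position gave about 5.5 mm.
- **After release:** close by, the stop edge still read 76.1 mm. From farther away the reading spread from 75.3 to 76.9 mm, so it is less certain.
- **Final state:** the last pictures show the tray flat under the upper ledges, and the wrist force was near zero.
- **Bystanders:** the carton was unchanged by image comparison. The jar's comparison failed, which I put down to the arm's shadow; by eye it is in the same place. I did not re-check the tape roll; no move touched anything near it.

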